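Turn the drum mixer to its filling position

TASK

The hand-turned drum mixer is to be filled: gently push the spokes of its hand wheel round, one after another and either way, until the drum's filler neck points straight up, and leave it at rest there. Touch neither the drum nor its neck, and leave the glassware and the plastic bottle round the mixer where they stand.

Things in the scene. Friction and masses are not known exactly. Their poses are not given: they have to be found in the camera images.
- mixer: Fixed grey stand: base plate 170 (x) x 130 (y) x 16 mm, two 36 mm wide uprights and a level shaft along its x, 140 mm above the work surface. Origin: on the work surface under the stand's middle; x points from hand wheel to drum (away from the robot at yaw 0), y left, z up. The front bearing (42 mm across) reaches x = -55 mm; the stand's top is 161 mm high; the drum's top 187 mm.
- wheel_center (a point): Centre of the hand wheel, 85 mm in front (-x) of the stand's origin, 140 mm up; its x axis is the shaft. Hub radius 24, thickness 20 mm; five straight round steel spokes 10 mm thick, 72 degrees apart, no rim; each ends in a black 16 mm ball centred 88 mm from the shaft. The neck points midway between two spokes, as does a raised rib on the hub's front face. Wheel and drum turn as one.
- drum (a joint): Angle of wheel, drum and neck about the shaft, rad: 0 or any whole turn = neck straight up; grows clockwise seen from the robot (top moves to the right, -y). The spokes stand at drum + 36 + k x 72 degrees clockwise from up. Turns freely both ways, starts at 2.25 to 4.05 (neck hanging). Friction 0.22 N m (about 3 N at a spoke's end) holds it where it is left, without coasting.
- filler_neck (a point): Aluminium filler neck with a rubber bung, 28 mm across with a 34 mm collar, 41 mm long, standing radially out of the drum (90 mm diameter, 80 mm long). This point: on the neck's axis at its foot, 42 mm from the shaft and 92 mm behind (+x) the spokes' plane; z points out along the neck; its end lies 87 mm from the shaft.
- beaker: Small glass beaker, 56 x 60 x 71 mm, loose, to the left of the mixer; origin at the centre of its underside.
- flask: Conical glass flask, 68 mm across the foot, 127 mm tall, loose, to the right of the mixer; origin at the centre of its underside.
- bottle: White plastic bottle with screw cap, 52 mm across, 113 mm tall, loose, left of the mixer and farther back; origin at the centre of its underside.
- dish: Petri dish, 67 mm across, 14 mm high, loose, front right of the mixer; origin at the centre of its underside.

How it is judged:
On the way, in this order (a step that is already met when the one before it is completed fails the run):
1. the drum is turned by pushing the hand wheel: the neck rises past level (angle between filler_neck's own z axis and vertical below 1.4 rad).
2. the neck points straight up and the drum is at rest (angle between filler_neck's own z axis and vertical below 0.12 rad and velocity of joint drum between -0.03 and 0.03 rad/s), for 0.2 s.
At the end, for the whole second after the job is handed in: The filler neck points up within 0.12 rad (7 degrees), the drum is at rest, and beaker, flask, bottle and dish stand upright within 20 mm of where they began (all of step 2 and not (distance of beaker from where it was at the start of the episode above 0.02 m or angle between beaker's own z axis and vertical above 0.3 rad) and not (distance of flask from where it was at the start of the episode above 0.02 m or angle between flask's own z axis and vertical above 0.3 rad) and not (distance of bottle from where it was at the start of the episode above 0.02 m or angle between bottle's own z axis and vertical above 0.3 rad) and not (distance of dish from where it was at the start of the episode above 0.02 m or angle between dish's own z axis and vertical above 0.3 rad)); the robot touches nothing.
It fails at once if the filler neck or the drum itself is touched (contact force between anything else and drum_c0 above 0.5 N or contact force between anything else and drum_c1 above 0.5 N or contact force between anything else and drum_c2 above 0.5 N).
It fails at once if hand wheel or drum is pushed with more than 35 N (not gently) (contact force between anything else and drum above 35 N).
It fails at once if beaker, flask, bottle or dish is shifted by more than 20 mm, lifted or tipped ((distance of beaker from where it was at the start of the episode above 0.02 m or angle between beaker's own z axis and vertical above 0.3 rad) or (distance of flask from where it was at the start of the episode above 0.02 m or angle between flask's own z axis and vertical above 0.3 rad) or (distance of bottle from where it was at the start of the episode above 0.02 m or angle between bottle's own z axis and vertical above 0.3 rad) or (distance of dish from where it was at the start of the episode above 0.02 m or angle between dish's own z axis and vertical above 0.3 rad)).
It also fails if it takes over 48 s, if anything falls off the work surface, if the arm or the gripper's body presses on something with over 40 N, if the wrist force passes 120 N, or if a joint passes its speed limit or range.

ROBOT

A 7-joint arm with a two-finger parallel gripper is mounted at the origin on a cart in front of the work surface, level with it; the furniture and walls round the work are solid. World frame = base frame: x ahead of the robot, y to its left, z up, the work surface at z = 0. Lengths are in m, angles in rad, forces in N, time in s.
With the tool pointing down it reaches from about 0.4 to 0.85 m from the base axis. Payload 4.5 kg.
Tool frame: the origin (TCP) lies midway between the tips of the shut fingers; the grasp point (between the pads) lies 19 mm behind it (arm.grip_depth is the distance from the TCP to the grasp point, in m); z points along the fingers, y is the line along which they close (so a half turn about z gives the same grasp; the last joint's range is limited). The gripper opens to 88 mm and grips with 3 to 60 N. Pads are 18 mm wide; open, the fingers measure 123 mm over their backs; the gripper's body (75 mm by 187 mm) begins 45 mm behind the grasp point.
Start: joints at [1.273, 0.689, -0.195, 1.565, 0.157, 0.902, -0.215], TCP at [0.204, -0.591, 0.2] pointing down, gripper open.
Joint ranges: [-3.01, 3.01], [-0.46, 2.08], [-1.47, 1.51], [0.13, 2.56], [-1, 4.14], [0.04, 2.09], [-2.66, 2.66]. Speed limits (rad/s): [2.57, 2.57, 3.14, 3.14, 3.14, 3.14, 3.14].

INTERFACE

Orientations are given as a unit quaternion [x, y, z, w].
In Python, from plant import arm, viewer, order gives the robot as it stands.
- The arm moves only by the tool carry_out, never from a script. Its argument "steps" is a list of rows, each a list of 3 entries, a list of its own where there are three numbers: the shift along the tool's x, y, z in mm, then the turn, a rotation vector about the tool's x, y, z in degrees, then the finger opening in mm, from 0 to 88.1. In form: [[[dx, dy, dz], [ax, ay, az], jaw], ...]. A call has 1 to 10 rows; each row is the pose to reach, as a shift and turn from the pose commanded when the call began, along the tool's axes at that moment; what a row does not reach only later rows make up. A row lasts 1/8 s, in which the tool goes at most 62.5 mm and 10.7 degrees, less where a joint would pass 70% of its speed; a pose out of reach is approached as far as the arm can. A call with a gripper value outside its range is refused whole. The fingers move at their own pace and stop on an object; the grip force is fixed at half the most. Time passes only in rows, so rows that repeat a pose let the fingers close. It gives the time, the measured TCP pose, the force, the opening and the grip force at its end, in the units of the state.
- arm.observe(): the state, without advancing time (a new reading comes with each control period).
- viewer.capture(name): name is "side" or "top" or "wrist"; returns a dict with "color" (420x560x3 uint8, red, green, blue), "mtx" (3x3 intrinsics, pixels), "extrinsics" (4x4, takes a point from camera to world coordinates). Camera axes: x right, y down, z forward; pixel columns grow to the right and rows downward; lengths in m; the calibration is good to about 2 mm. A picture is of the moment at which its call begins. There is no depth.
- order.close_job(): hands the job in; it is judged then, once.
The state is a dict: "time": time; "joints": joint angles; "qd": joint speeds; "joint_torque": joint torques, N m; "ee_pos": TCP position; "ee_rot": TCP orientation; "contact_force": force on the tool from outside, world axes, zero at the start; "ft_torque": the same for the moment, N m; "opening": finger opening in m; "finger_force": force on a finger pad.
Only numpy, scipy, OpenCV 4.12 (cv2) and the standard library are available. Lean on these libraries where they do the work, as an engineer would, in place of code of your own. Each camera call takes 0.05 s, during which the arm holds its last target. There are 200 camera calls.

## Working session

There is one attempt and no reset: what is moved stays moved. The work goes in short steps, Python scripts to look and compute and a tool call to move; the robot and the scene stay as the last step left them, time stands still between calls to the robot, and variables do not carry over. Pictures are saved under pics/ and viewed, at most 10 in all, crops included, and the job is handed in when it is done.

Besides the shell and the picture viewer there is one more tool, called after "Request:" by a JSON object that holds its "fn" and its "kwargs". carry_out: Moves the arm, as the interface text tells. Its arguments: {"type":"object","properties":{"steps":{"type":"array","items":{"type":"array"}}},"required":["steps"]}

```bash
mkdir -p pics; python3 - <<'E'
from plant import arm, viewer, order
import cv2,numpy as np
for n in ("side","top"):
    c=viewer.capture(n); cv2.imwrite(f"pics/{n}0.png",cv2.resize(c["color"][:,:,::-1],(784,588),interpolation=cv2.INTER_CUBIC))
    np.savez(f"{n}.npz",**c); print(n,c["mtx"].tolist(),np.round(c["extrinsics"],4).tolist())
s=arm.observe();print(s)
E
```

```text
side [[485.3989384615541, 0.0, 269.70613397027665], [0.0, 485.3989384615541, 211.00079739190062], [0.0, 0.0, 1.0]] [[0.9773, -0.1269, 0.1697, 0.3783], [-0.2119, -0.6026, 0.7694, -0.6555], [0.0047, -0.7879, -0.6158, 0.6983], [0.0, 0.0, 0.0, 1.0]]
top [[399.426216015267, 0.0, 278.74920113649705], [0.0, 399.426216015267, 213.96338974652295], [0.0, 0.0, 1.0]] [[0.006, -0.9903, 0.1391, 0.4229], [-0.9999, -0.0044, 0.0122, 0.0193], [-0.0115, -0.1392, -0.9902, 0.962], [0.0, 0.0, 0.0, 1.0]]
{'time': 0.1, 'joints': array([ 1.27278106,  0.68988867, -0.19450396,  1.56621943,  0.1572899 ,
        0.90253241, -0.21511679]), 'qd': array([ 1.47488367e-03, -4.93557068e-04,  5.27979343e-04, -2.61078040e-03,
       -5.06580986e-05,  7.03979501e-04, -8.43122678e-04]), 'joint_torque': array([-2.89738950e-03, -5.28502572e+01, -1.27155785e+00, -1.53837794e+01,
       -5.26060956e-02,  1.96351779e-03,  5.77904325e-05]), 'ee_pos': array([ 0.20333983, -0.59032802,  0.19890252]), 'ee_rot': array([ 9.86265367e-01,  1.65166393e-01, -1.99995271e-04, -8.05127349e-04]), 'contact_force': array([ 0.66469158, -0.57251825, -0.30029017]), 'ft_torque': array([ 0.00308449, -0.04665227, -0.03286916]), 'finger_force': 0.0, 'opening': 0.08792650171677627}
```

View pics/side0.png

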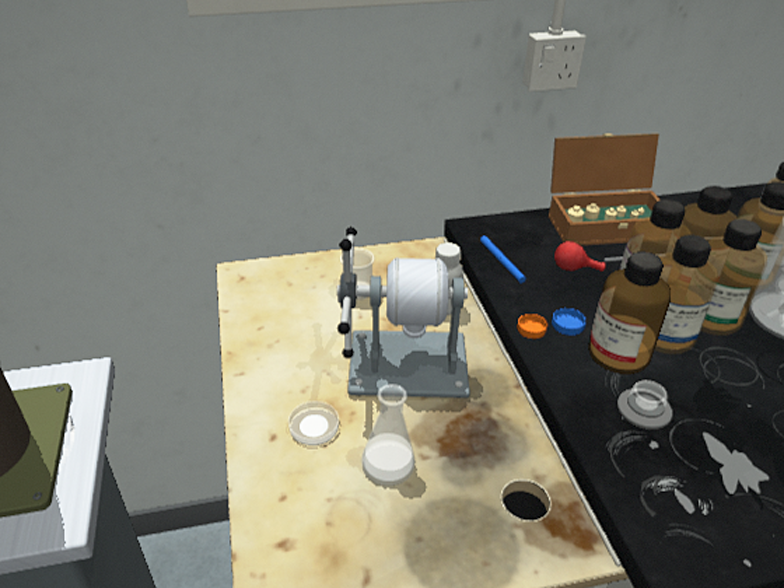

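View pics/top0.png

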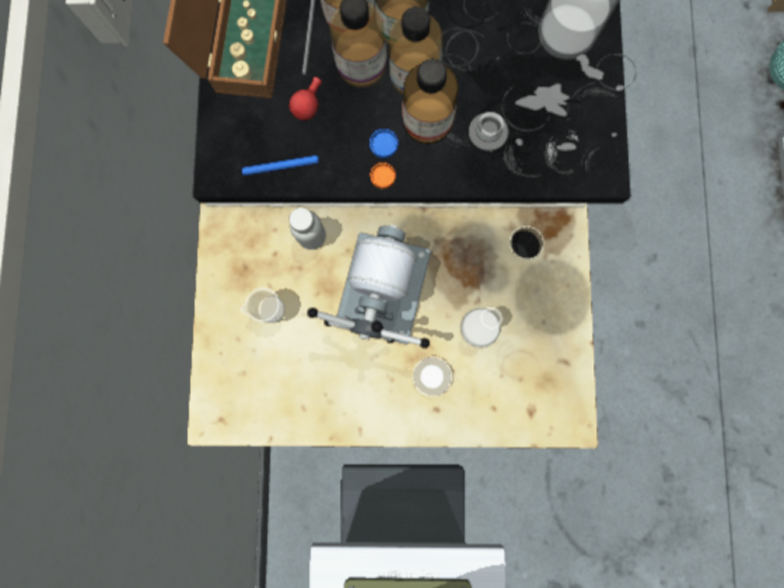

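The side view shows the mixer at about (345–465, 230–395) with the neck hanging at (413, 330). The top view shows the wheel balls at about (312,313), (376,326) and (425,343). I'll enlarge both.

```bash
python3 - <<'E'
import cv2,numpy as np
a=np.load("side.npz")["color"][150:300,220:350,::-1]; b=np.load("top.npz")["color"][140:290,165:365,::-1]
cv2.imwrite("pics/c1.png",cv2.resize(a,None,fx=4,fy=4,interpolation=cv2.INTER_CUBIC))
cv2.imwrite("pics/c2.png",cv2.resize(b,None,fx=4,fy=4,interpolation=cv2.INTER_CUBIC))
E
```

```text
(no output)
```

View pics/c1.png

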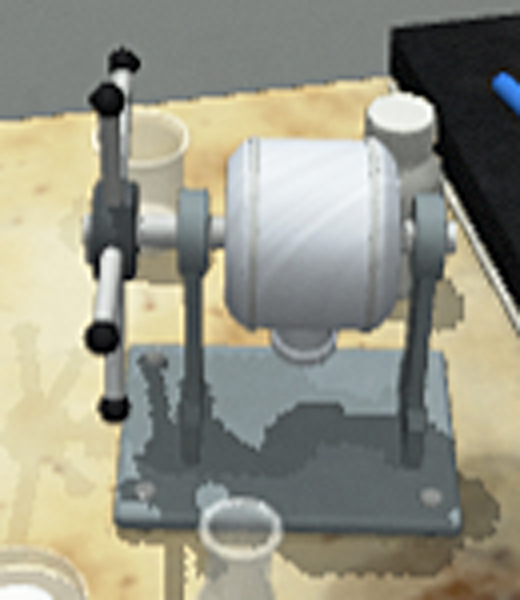

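View pics/c2.png

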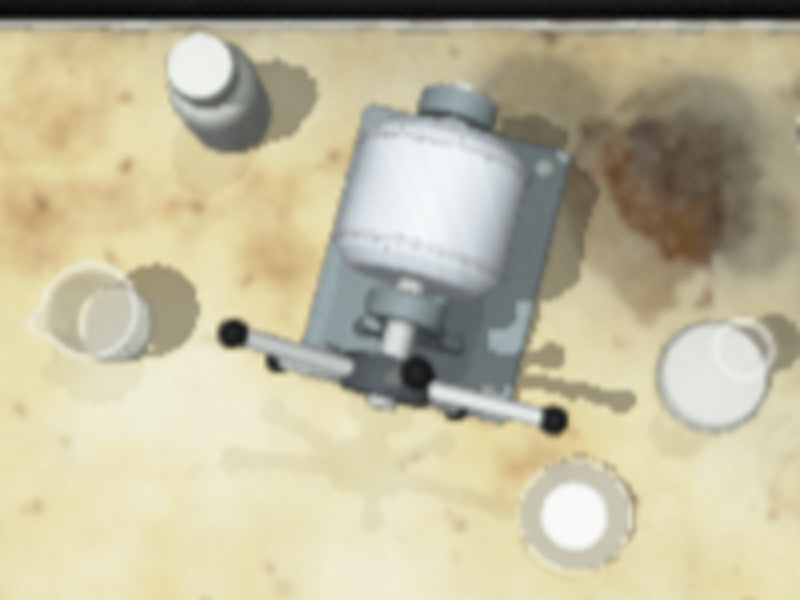

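The crops show the balls in the side crop at (124,61), (107,99), (102,336) and (114,408). In the top crop they are at (232,332), (416,372), (552,419), (275,362) and (456,412). I'll fit the pose and angle, and locate the loose objects.

```bash
cat > fit.py <<'E'
import numpy as np
from scipy.optimize import least_squares
from scipy.spatial.transform import Rotation as R
def proj(c,P):
    E=c["extrinsics"]; q=(np.atleast_2d(P)-E[:3,3])@E[:3,:3]; q=q@c["mtx"].T; return q[:,:2]/q[:,2:]
def ray(c,px,z):
    E=c["extrinsics"]; d=E[:3,:3]@np.linalg.solve(c["mtx"],[px[0],px[1],1]); t=(z-E[2,3])/d[2]; return E[:3,3]+t*d
def w(p,L):  # mixer->world
    c,s=np.cos(p[2]),np.sin(p[2]); L=np.atleast_2d(L); return np.c_[p[0]+c*L[:,0]-s*L[:,1],p[1]+s*L[:,0]+c*L[:,1],L[:,2]]
def ball(d,k):
    a=d+np.radians(36+72*k); return [-.085,-.088*np.sin(a),.14+.088*np.cos(a)]
E
python3 - <<'E'
from fit import *
S=dict(np.load("side.npz"));T=dict(np.load("top.npz"))
# k offset: drum~pi ; spoke k=2 at +180 =up ->drum+36+144
s=lambda u,v:(220+u/4,150+v/4); t=lambda u,v:(165+u/4,140+v/4)
# clockwise from top: top k=2, right 3, lowright 4, lowleft 0, left 1
ob=[(S,1,s(124,61)),(S,2,s(107,99)),(S,3,s(102,336)),(S,4,s(114,408)),(T,1,t(232,332)),(T,2,t(416,372)),(T,3,t(552,419)),(T,0,t(275,362)),(T,4,t(456,412))]
cor=[(T,[.085,.065,.016],t(367,105)),(T,[.085,-.065,.016],t(570,155)),(S,[-.085,-.065,0],s(115,528)),(S,[.085,-.065,0],s(460,520))]
def f(p): return np.concatenate([proj(c,w(p,ball(p[3],k)))[0]-o for c,k,o in ob]+[proj(c,w(p,L))[0]-o for c,L,o in cor])
r=least_squares(f,[.6,0,-.2,3.14],loss="soft_l1");p=r.x
print(p,np.degrees(p[2:]));print(np.round(f(p).reshape(-1,2),1).tolist()); np.save("p.npy",p)
for k in range(5):print(k,np.degrees(p[3])+36+72*k-360,w(p,ball(p[3],k))[0].round(3))
print("wheel",w(p,[-.085,0,.14]))
for n,px,z in (("beaker",(115,325),0),("flask",(712,376),.01),("bottle",(235,110),.03),("dish",(577,515),.01)):print(n,ray(T,t(*px),z).round(3))
E
```

```text
[ 0.57802134  0.04426643 -0.23502187  3.36057057] [-13.46576115 192.54651049]
[[-1.2, -0.5], [-0.3, -0.6], [-0.3, -0.7], [-0.4, -1.5], [0.2, 0.4], [0.4, -0.1], [0.4, -0.4], [0.7, -0.7], [-0.2, -1.6], [-1.0, -1.2], [0.3, -1.4], [-0.8, 1.2], [-0.3, 4.9]]
0 -131.45348951097364 [0.511 0.128 0.082]
1 -59.45348951097367 [0.513 0.138 0.185]
2 12.546510489026332 [0.491 0.045 0.226]
3 84.54651048902633 [ 0.475 -0.021  0.148]
4 156.54651048902633 [0.487 0.03  0.059]
wheel [[0.49535806 0.0640599  0.14      ]]
beaker [0.539 0.238 0.   ]
flask [ 0.509 -0.123  0.01 ]
bottle [0.666 0.163 0.03 ]
dish [ 0.426 -0.042  0.01 ]
```

Request:
{"fn": "carry_out", "kwargs": {"steps": [[[0,0,-50],[0,0,8],0],[[20,-20,-100],[0,0,16],0],[[50,-56,-100],[0,0,24],0],[[85,-95,-100],[0,0,32.7],0],[[120,-135,-100],[0,0,32.7],0],[[155,-175,-100],[0,0,32.7],0],[[190,-214,-100],[0,0,32.7],0],[[225,-253,-100],[0,0,32.7],0],[[260,-293,-100],[0,0,32.7],0],[[295,-332,-100],[0,0,32.7],0]]}}

```text
time: 1.35
ee_pos: [0.3746, -0.1792, 0.2995]
ee_rot: [0.993, -0.119, -0.0, 0.0]
contact_force: [1.1, -1.0, 0.4]
opening: 0.0004
finger_force: 0.0
```

```bash
cat > where.py <<'E'
from fit import *
from plant import arm
p=np.load("p.npy"); C=w(p,[-.085,0,.14])[0]
s=arm.observe(); Rm=R.from_quat(s["ee_rot"]); c,si=np.cos(p[2]),np.sin(p[2])
d=s["ee_pos"]-C
print("t",s["time"],"pos",s["ee_pos"].round(4),"F",s["contact_force"].round(1),"open",round(s["opening"],3))
print("mixer: fwd %.1f lat(right+) %.1f h %.1f mm"%(1e3*(c*d[0]+si*d[1]),1e3*(si*d[0]-c*d[1]),1e3*d[2]))
M=R.from_matrix(np.array([[c,si,0],[si,-c,0],[0,0,-1]]).T)
print("turn to square (tool rotvec deg)",np.degrees((Rm.inv()*M).as_rotvec()).round(1))
def shift(f,l,h): # to target in mixer frame mm, in tool axes
    return (Rm.inv().apply(C+np.array([c*f+si*l,si*f-c*l,h])/1e3-s["ee_pos"])*1e3).round(0)
E
python3 -c "
from where import *
print(shift(0,-118,160))"
```

```text
t 1.35 pos [ 0.3746 -0.1792  0.2995] F [ 1.1 -1.   0.4] open 0.0
mixer: fwd -60.8 lat(right+) 264.7 h 159.5 mm
turn to square (tool rotvec deg) [ 0.   0.  -0.2]
[  59. -383.   -0.]
```

Request:
{"fn": "carry_out", "kwargs": {"steps": [[[10,-45,0],[0,0,0],0],[[20,-90,0],[0,0,0],0],[[30,-135,0],[0,0,0],0],[[40,-180,0],[0,0,0],0],[[50,-225,0],[0,0,0],0],[[57,-270,0],[0,0,0],0],[[57,-315,0],[0,0,0],0],[[57,-355,0],[0,0,0],0],[[57,-380,0],[0,0,0],0],[[57,-380,0],[0,0,0],0]]}}

```text
time: 2.6
ee_pos: [0.5192, 0.1769, 0.299]
ee_rot: [0.993, -0.117, -0.001, -0.0]
contact_force: [-0.3, 0.3, -0.9]
opening: 0.0005
finger_force: 0.0
```

```bash
python3 -c "
from where import *
print(shift(0,-118,36))
from plant import viewer
import cv2
a=viewer.capture('side')['color'][80:300,190:400,::-1]
b=viewer.capture('top')['color'][90:310,140:340,::-1]
cv2.imwrite('pics/d1.png',np.hstack([cv2.resize(x,(400,int(400*x.shape[0]/x.shape[1])),interpolation=3)[:410] for x in (a,b)]))"
```

```text
t 2.6 pos [0.5192 0.1769 0.299 ] F [-0.3  0.3 -0.9] open 0.0
mixer: fwd -3.1 lat(right+) -115.3 h 159.0 mm
turn to square (tool rotvec deg) [-0.   0.1  0. ]
[  3.  -3. 123.]
```

View pics/d1.png

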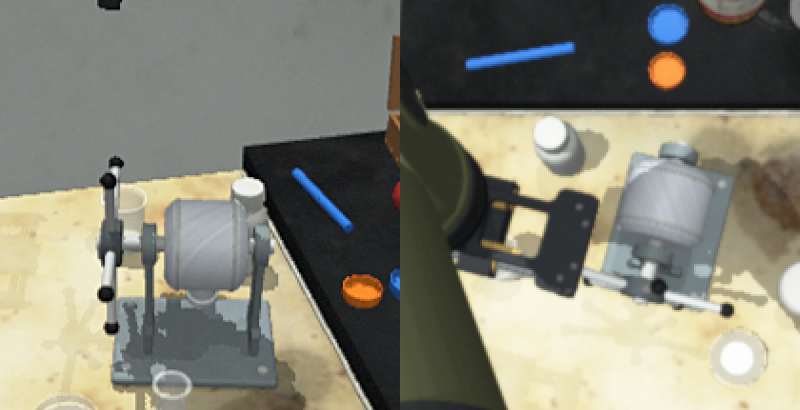

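The arm is clear: the gripper body is left of the wheel in the top view at about (490–600, 190–295), and the wheel hasn't moved. Descending beside the left ball.

Request:
{"fn": "carry_out", "kwargs": {"steps": [[[3,-3,30],[0,0,0],0],[[3,-3,60],[0,0,0],0],[[3,-3,85],[0,0,0],0],[[3,-3,105],[0,0,0],0],[[3,-3,118],[0,0,0],0],[[3,-3,125],[0,0,0],0],[[3,-3,125],[0,0,0],0]]}}

```text
time: 3.58
ee_pos: [0.5233, 0.1766, 0.1746]
ee_rot: [0.993, -0.119, -0.0, 0.0]
contact_force: [-0.4, -1.0, 0.2]
opening: 0.0006
finger_force: 0.0
```

```bash
python3 -c "
from where import *"
```

```text
t 3.575 pos [0.5233 0.1766 0.1746] F [-0.4 -1.   0.2] open 0.001
mixer: fwd 1.0 lat(right+) -115.9 h 34.6 mm
turn to square (tool rotvec deg) [ 0.  -0.  -0.3]
```

Request:
{"fn": "carry_out", "kwargs": {"steps": [[[0,8,0],[0,0,0],0],[[0,16,0],[0,0,0],0],[[0,25,-2],[0,0,0],0],[[0,35,-4],[0,0,0],0],[[0,45,-7],[0,0,0],0],[[0,55,-10],[0,0,0],0],[[0,65,-12],[0,0,0],0],[[0,75,-14],[0,0,0],0],[[0,84,-15],[0,0,0],0],[[0,91,-15],[0,0,0],0]]}}

```text
time: 4.82
ee_pos: [0.5017, 0.0879, 0.1897]
ee_rot: [0.993, -0.119, 0.0, 0.0]
contact_force: [0.1, 0.9, 0.0]
opening: 0.0004
finger_force: 0.0
```

```bash
python3 -c "
from where import *
from plant import viewer
import cv2
a=viewer.capture('side')['color'][80:300,190:400,::-1]
b=viewer.capture('top')['color'][90:310,140:340,::-1]
cv2.imwrite('pics/d2.png',np.hstack([cv2.resize(x,(400,int(400*x.shape[0]/x.shape[1])),interpolation=3)[:410] for x in (a,b)]))"
```

```text
t 4.825 pos [0.5017 0.0879 0.1897] F [0.1 0.9 0. ] open 0.0
mixer: fwd 0.6 lat(right+) -24.7 h 49.7 mm
turn to square (tool rotvec deg) [ 0.  -0.  -0.2]
```

View pics/d2.png

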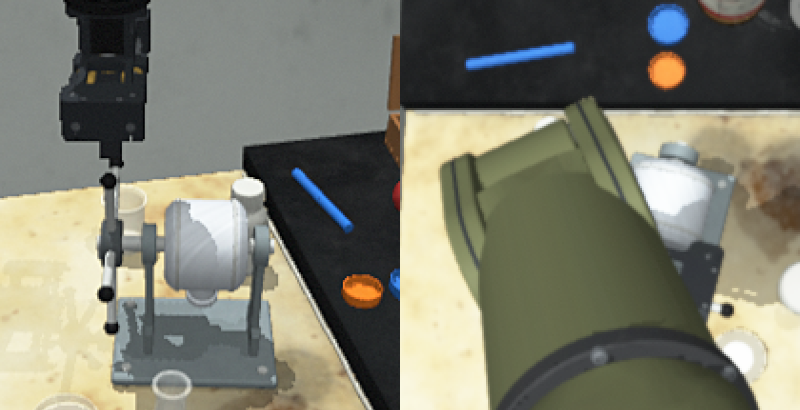

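```bash
python3 -c "
from where import *
from plant import viewer
import cv2
S=viewer.capture('side');W=viewer.capture('wrist')
pp=lambda P:((proj(S,P)[0]-[180,100])*5).round()
print('tip',pp(s['ee_pos']),'up40',pp(s['ee_pos']+[0,0,.04]))
for k in range(5):print(k,pp(w(p,ball(p[3],k))))
a=S['color'][100:220,180:260,::-1]
a=cv2.resize(a,None,fx=5,fy=5,interpolation=3)
cv2.imwrite('pics/e.png',np.hstack([a,cv2.resize(W['color'][:,:,::-1],(400,300)).repeat(1,0) if 0 else cv2.copyMakeBorder(cv2.resize(W['color'][:,:,::-1],(400,300)),0,300,0,0,0)]))"
```

```text
t 4.925 pos [0.5015 0.0875 0.1895] F [ 0.8 -0.2 -0.8] open 0.0
mixer: fwd 0.5 lat(right+) -24.3 h 49.5 mm
turn to square (tool rotvec deg) [ 0.   0.  -0.3]
tip [343. 387.] up40 [340. 296.]
0 [353. 547.]
1 [349. 324.]
2 [332. 371.]
3 [326. 666.]
4 [340. 753.]
```

View pics/e.png

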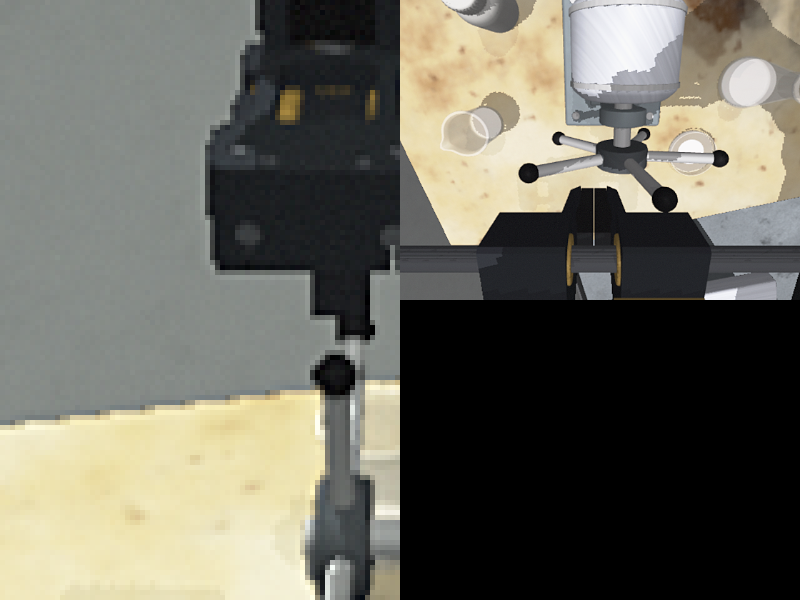

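```bash
python3 -c "
from where import *
from plant import viewer
W=viewer.capture('wrist')
pp=lambda P:(proj(W,P)[0]*400/560+[400,0]).round()
print('tip',pp(s['ee_pos']),'up20',pp(s['ee_pos']+[0,0,.02]),'hub',pp(C))
for k in range(5):print(k,pp(w(p,ball(p[3],k))))
E=W['extrinsics'];print(E.round(3).tolist())
print('cam in tool',Rm.inv().apply(E[:3,3]-s['ee_pos']).round(3), (Rm.inv().as_matrix()@E[:3,:3]).round(3).tolist())
print(W['mtx'].round(1).tolist(), s['joints'].round(3))
"
```

```text
t 5.025 pos [0.5018 0.0887 0.1896] F [-0.3  0.2 -0. ] open 0.0
mixer: fwd 0.5 lat(right+) -25.5 h 49.6 mm
turn to square (tool rotvec deg) [-0.  -0.  -0.2]
tip [593. 178.] up20 [593. 190.] hub [620. 157.]
0 [558. 140.]
1 [528. 176.]
2 [664. 202.]
3 [718. 160.]
4 [642. 135.]
[[-0.236, -0.925, -0.298, 0.58], [-0.972, 0.225, 0.073, 0.069], [-0.0, 0.307, -0.952, 0.374], [0.0, 0.0, 0.0, 1.0]]
cam in tool [ 0.081  0.001 -0.184] [[0.0, -0.952, -0.307], [1.0, 0.0, 0.0], [-0.0, -0.307, 0.952]]
[[370.7, 0.0, 270.9], [0.0, 370.7, 211.2], [0.0, 0.0, 1.0]] [-0.133  0.556 -0.207  1.921  0.173  0.682 -2.255]
```

```bash
python3 -c "
from where import *
S=dict(np.load('side.npz'))
pp=lambda P:((proj(S,P)[0]-[180,100])*5).round()
for n,v in (('tip',(0,0,0)),('tipR',(-9,17,0)),('tipR2',(9,17,0)),('body R-',(-37,94,-64)),('body R+',(37,94,-64)),('b62',(-37,62,-64)),('b62b',(-37,62,-83))): print(n,pp(s['ee_pos']+Rm.apply(np.array(v)/1e3)))
print('d1 tip',(proj(S,[.5192,.1769,.299])[0]-[190,80])*400/210)
print(arm.grip_depth,[x for x in dir(arm) if x[0]!='_'])
"
```

```text
t 5.075 pos [0.5019 0.089  0.1896] F [-0.2  0.7  0.1] open 0.001
mixer: fwd 0.5 lat(right+) -25.8 h 49.6 mm
turn to square (tool rotvec deg) [-0.  -0.  -0.2]
tip [343. 385.]
tipR [316. 410.]
tipR2 [365. 411.]
body R- [209. 381.]
body R+ [435. 385.]
b62 [219. 328.]
b62b [215. 280.]
d1 tip [110.61571501  41.34495363]
0.0187 ['PlanningError', 'grip_depth', 'observe']
```

The finger tips appear about 35 mm higher than the reported TCP in both the side and wrist views, so they passed over the ball and the wheel didn't turn. I'll back off left, go lower, and push part of the way.

Request:
{"fn": "carry_out", "kwargs": {"steps": [[[0,-20,-10],[0,0,0],0],[[0,-50,-10],[0,0,0],0],[[0,-80,-10],[0,0,0],0],[[0,-95,0],[0,0,0],0],[[0,-95,15],[0,0,0],0],[[0,-95,30],[0,0,0],0],[[0,-95,45],[0,0,0],0],[[0,-95,50],[0,0,0],0]]}}

```text
time: 6.08
ee_pos: [0.5235, 0.1797, 0.1382]
ee_rot: [0.993, -0.12, -0.001, 0.001]
contact_force: [-0.5, -0.7, -0.2]
opening: 0.0001
finger_force: 0.0
```

Request:
{"fn": "carry_out", "kwargs": {"steps": [[[0,8,0],[0,0,0],0],[[0,16,0],[0,0,0],0],[[0,23,0],[0,0,0],0],[[0,30,0],[0,0,0],0],[[0,37,0],[0,0,0],0],[[0,44,0],[0,0,0],0]]}}

```text
time: 6.82
ee_pos: [0.5192, 0.1559, 0.144]
ee_rot: [0.993, -0.114, 0.006, -0.013]
contact_force: [-0.7, 33.5, 17.2]
opening: 0.0002
finger_force: 16.9
```

```bash
python3 -c "
from where import *
from plant import viewer
import cv2
S=viewer.capture('side');W=viewer.capture('wrist')
np.savez('s2.npz',**S);np.savez('w2.npz',**W)
a=cv2.resize(S['color'][120:240,180:260,::-1],None,fx=5,fy=5,interpolation=3)
b=cv2.resize(W['color'][:,:,::-1],(400,300))
cv2.imwrite('pics/f.png',np.hstack([a,cv2.copyMakeBorder(b,0,300,0,0,0)]))"
```

```text
t 6.825 pos [0.5192 0.1559 0.144 ] F [-0.7 33.5 17.2] open 0.0
mixer: fwd 1.8 lat(right+) -94.8 h 4.0 mm
turn to square (tool rotvec deg) [-1.6 -0.5  0.4]
```

View pics/f.png

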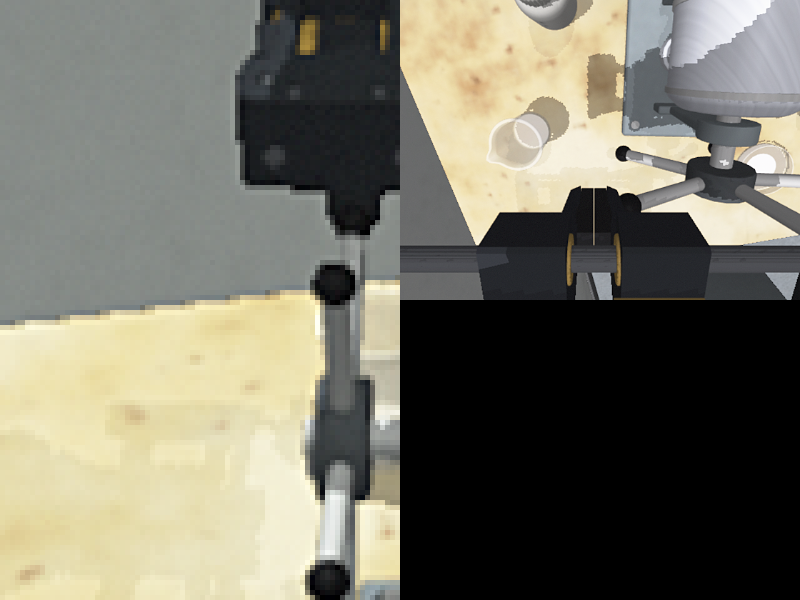

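The finger was pressing radially on the ball at about (629,203) in the wrist view, so the wheel didn't turn. Backing off now. Next I'll push the upright spoke (+12°) from its left side, where a sideways push has full leverage.

Request:
{"fn": "carry_out", "kwargs": {"steps": [[[0,-25,0],[0,0,0],0],[[0,-45,0],[0,0,0],0],[[0,-45,-25],[0,0,0],0],[[0,-45,-60],[0,0,0],0],[[0,-20,-70],[0,0,0],0],[[0,10,-70],[0,0,0],0],[[0,30,-70],[0,0,0],0],[[0,40,-70],[0,0,0],0],[[0,40,-70],[0,0,0],0]]}}

```text
time: 8.05
ee_pos: [0.5044, 0.099, 0.2095]
ee_rot: [0.993, -0.12, -0.0, 0.0]
contact_force: [0.2, 0.7, -0.1]
opening: 0.0006
finger_force: 0.0
```

```bash
python3 -c "
from where import *
S=np.load('s2.npz')
print(((proj(S,[.5192,.1559,.144])[0]-[180,120])*5).round())
print(shift(0,-34,3))"
```

```text
t 8.05 pos [0.5044 0.099  0.2095] F [ 0.2  0.7 -0.1] open 0.001
mixer: fwd 0.7 lat(right+) -36.1 h 69.5 mm
turn to square (tool rotvec deg) [ 0.   0.  -0.3]
[358. 283.]
[-1.  2. 66.]
```

Request:
{"fn": "carry_out", "kwargs": {"steps": [[[0,0,15],[0,0,0],0],[[0,0,30],[0,0,0],0],[[0,0,42],[0,0,0],0],[[0,0,50],[0,0,0],0],[[0,5,50],[0,0,0],0],[[0,10,50],[0,0,0],0],[[0,15,50],[0,0,0],0],[[0,20,50],[0,0,0],0]]}}

```text
time: 9.05
ee_pos: [0.4998, 0.0793, 0.1599]
ee_rot: [0.993, -0.119, 0.0, -0.0]
contact_force: [-0.9, 0.0, 0.6]
opening: 0.0007
finger_force: 0.0
```

Request:
{"fn": "carry_out", "kwargs": {"steps": [[[0,5,0],[0,0,0],0],[[0,10,0],[0,0,0],0],[[0,15,0],[0,0,0],0],[[0,20,0],[0,0,0],0]]}}

```text
time: 9.55
ee_pos: [0.4954, 0.0618, 0.1597]
ee_rot: [0.993, -0.119, 0.001, -0.001]
contact_force: [0.7, 5.0, -2.1]
opening: 0.0003
finger_force: 1.8
```

```bash
python3 -c "
from where import *
from plant import viewer
import cv2
S=viewer.capture('side');W=viewer.capture('wrist')
np.savez('s3.npz',**S);np.savez('w3.npz',**W)
a=cv2.resize(S['color'][120:240,180:260,::-1],None,fx=5,fy=5,interpolation=3)
b=cv2.resize(W['color'][:,:,::-1],(400,300))
cv2.imwrite('pics/g.png',np.hstack([a,cv2.copyMakeBorder(b,0,300,0,0,0)]))"
```

```text
t 9.55 pos [0.4954 0.0618 0.1597] F [ 0.7  5.  -2.1] open 0.0
mixer: fwd 0.6 lat(right+) 2.1 h 19.7 mm
turn to square (tool rotvec deg) [-0.1 -0.  -0.2]
```

View pics/g.png

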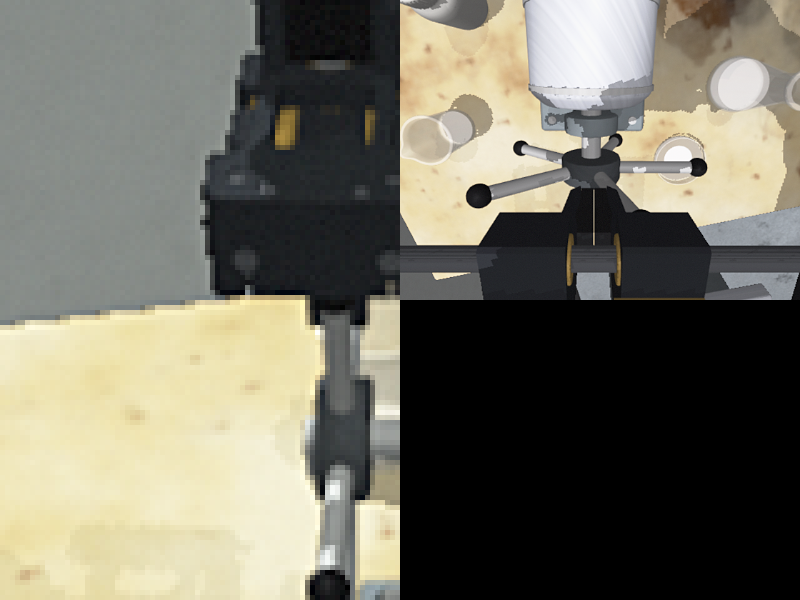

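The wheel now moves under about 5 N, and the finger is against the upper spoke at about (600,190) in the wrist view. I'll write an angle finder that scores the black balls in the side, top and wrist views.

```bash
cat > ang.py <<'E'
from fit import *
import cv2
p=np.load("p.npy")
def score(c,d,k):
    P=w(p,ball(d,k))[0]; E=c["extrinsics"]; z=((P-E[:3,3])@E[:3,:3])[2]; r=c["mtx"][0,0]*.008/z
    u,v=proj(c,P)[0]; g=c["color"].max(2).astype(float)
    if not(3*r<u<560-3*r and 3*r<v<420-3*r): return 0
    th=np.linspace(0,2*np.pi,24,endpoint=False)
    f=lambda rr:cv2.remap(g.astype(np.float32),(u+rr*np.cos(th)).astype(np.float32)[None],(v+rr*np.sin(th)).astype(np.float32)[None],1)[0]
    ins=np.r_[f(0),f(.55*r)]; out=f(1.6*r)
    return min(1,np.mean(out>75)*1.2)*np.mean(ins<55)*1.
def drum(cs,lo,hi):
    A=np.arange(lo,hi,.5); s=np.array([sum(score(c,np.radians(a),k) for c in cs for k in range(5)) for a in A])
    i=s.argmax(); m=s>s[i]-.4; m&=abs(A-A[i])<8
    return round(float((A[m]*s[m]).sum()/s[m].sum()),1),round(float(s[i]),2),[(float(A[j]),round(float(s[j]),2)) for j in s.argsort()[::-1][:6]]
E
python3 - <<'E'
from ang import *
L=lambda n:dict(np.load(n))
print(drum([L("side.npz"),L("top.npz")],160,232))
print(drum([L("s2.npz"),L("w2.npz")],160,232))
print(drum([L("s3.npz"),L("w3.npz")],180,252))
E
```

```text
(192.5, 6.65, [(193.0, 6.65), (191.5, 6.65), (192.5, 6.65), (192.0, 6.65), (193.5, 6.53), (191.0, 6.52)])
(195.6, 4.97, [(195.5, 4.97), (195.0, 4.96), (194.5, 4.86), (198.0, 4.78), (194.0, 4.73), (198.5, 4.65)])
(197.3, 5.22, [(198.0, 5.22), (197.0, 4.98), (197.5, 4.97), (196.5, 4.84), (198.5, 4.8), (200.0, 4.79)])
```

Request:
{"fn": "carry_out", "kwargs": {"steps": [[[0,5,0],[0,0,0],0],[[0,10,0],[0,0,0],0],[[0,15,1],[0,0,0],0],[[0,20,2],[0,0,0],0],[[0,25,5],[0,0,0],0],[[0,30,8],[0,0,0],0],[[0,34,11],[0,0,0],0],[[0,37,13],[0,0,0],0]]}}

```text
time: 10.65
ee_pos: [0.4861, 0.0241, 0.1464]
ee_rot: [0.993, -0.119, 0.0, 0.0]
contact_force: [1.6, 4.2, 1.9]
opening: 0.0001
finger_force: 1.7
```

```bash
python3 - <<'E'
from where import *
from ang import *
from plant import viewer
c=[viewer.capture(n) for n in ("side","wrist")]
print(drum(c,190,262))
E
```

```text
t 10.65 pos [0.4861 0.0241 0.1464] F [1.6 4.2 1.9] open 0.0
mixer: fwd 0.3 lat(right+) 41.0 h 6.4 mm
turn to square (tool rotvec deg) [ 0.  -0.  -0.2]
(230.4, 3.62, [(230.0, 3.62), (230.5, 3.6), (229.5, 3.58), (235.0, 3.56), (229.0, 3.49), (228.5, 3.28)])
```

Request:
{"fn": "carry_out", "kwargs": {"steps": [[[0,-6,0],[0,0,0],0],[[0,-8,-25],[0,0,0],0],[[0,-8,-55],[0,0,0],0],[[0,-8,-82],[0,0,0],0],[[0,-40,-82],[0,0,0],0],[[0,-75,-82],[0,0,0],0],[[0,-107,-82],[0,0,0],0],[[0,-109,-65],[0,0,0],0],[[0,-109,-35],[0,0,0],0],[[0,-109,-9],[0,0,0],0]]}}

```text
time: 12.0
ee_pos: [0.5111, 0.1292, 0.1545]
ee_rot: [0.993, -0.119, -0.001, 0.001]
contact_force: [0.0, -0.3, 0.7]
opening: 0.0003
finger_force: 0.0
```

```bash
python3 - <<'E'
from where import *
from ang import *
from plant import viewer
c=[viewer.capture(n) for n in ("side","wrist")]
print(drum(c,190,262))
E
```

```text
t 12.0 pos [0.5111 0.1292 0.1545] F [ 0.  -0.3  0.7] open 0.0
mixer: fwd 0.2 lat(right+) -67.0 h 14.5 mm
turn to square (tool rotvec deg) [ 0.2  0.1 -0.2]
(232.2, 4.18, [(234.5, 4.18), (235.5, 4.18), (235.0, 4.16), (234.0, 4.12), (233.0, 4.1), (232.0, 4.03)])
```

Request:
{"fn": "carry_out", "kwargs": {"steps": [[[0,8,0],[0,0,0],0],[[0,15,0],[0,0,0],0],[[0,21,-1],[0,0,0],0],[[0,27,-2],[0,0,0],0],[[0,33,-3],[0,0,0],0],[[0,39,-4],[0,0,0],0],[[0,45,-5],[0,0,0],0],[[0,51,-5],[0,0,0],0],[[0,57,-5],[0,0,0],0]]}}

```text
time: 13.22
ee_pos: [0.4984, 0.0742, 0.1605]
ee_rot: [0.993, -0.119, 0.0, 0.0]
contact_force: [2.9, 3.3, 1.4]
opening: 0.0004
finger_force: 1.5
```

Request:
{"fn": "carry_out", "kwargs": {"steps": [[[0,6,0],[0,0,0],0],[[0,12,0],[0,0,0],0],[[0,18,0],[0,0,0],0],[[0,24,1],[0,0,0],0],[[0,30,2],[0,0,0],0],[[0,36,5],[0,0,0],0],[[0,42,8],[0,0,0],0],[[0,47,11],[0,0,0],0],[[0,51,13],[0,0,0],0]]}}

```text
time: 14.35
ee_pos: [0.4865, 0.025, 0.1475]
ee_rot: [0.993, -0.119, 0.0, 0.0]
contact_force: [0.8, 4.5, 1.1]
opening: 0.0003
finger_force: 1.8
```

```bash
python3 - <<'E'
from where import *
from ang import *
from plant import viewer
c=[viewer.capture(n) for n in ("side","wrist")]
print(drum(c,262,334))
E
```

```text
t 14.35 pos [0.4865 0.025  0.1475] F [0.8 4.5 1.1] open 0.0
mixer: fwd 0.5 lat(right+) 40.1 h 7.5 mm
turn to square (tool rotvec deg) [ 0.  -0.  -0.2]
(301.3, 3.76, [(302.5, 3.76), (302.0, 3.65), (301.5, 3.62), (301.0, 3.58), (300.0, 3.54), (300.5, 3.48)])
```

Request:
{"fn": "carry_out", "kwargs": {"steps": [[[0,-6,0],[0,0,0],0],[[0,-8,-25],[0,0,0],0],[[0,-8,-55],[0,0,0],0],[[0,-8,-82],[0,0,0],0],[[0,-40,-82],[0,0,0],0],[[0,-75,-82],[0,0,0],0],[[0,-107,-82],[0,0,0],0],[[0,-109,-65],[0,0,0],0],[[0,-109,-35],[0,0,0],0],[[0,-109,-9],[0,0,0],0]]}}

```text
time: 15.7
ee_pos: [0.5115, 0.1302, 0.1555]
ee_rot: [0.993, -0.119, -0.001, 0.001]
contact_force: [0.1, -0.2, 0.0]
opening: 0.0004
finger_force: 0.0
```

Request:
{"fn": "carry_out", "kwargs": {"steps": [[[0,8,0],[0,0,0],0],[[0,15,0],[0,0,0],0],[[0,21,-1],[0,0,0],0],[[0,27,-2],[0,0,0],0],[[0,33,-3],[0,0,0],0],[[0,39,-4],[0,0,0],0],[[0,45,-5],[0,0,0],0],[[0,51,-5],[0,0,0],0],[[0,57,-5],[0,0,0],0]]}}

```text
time: 16.82
ee_pos: [0.4988, 0.0751, 0.1615]
ee_rot: [0.993, -0.119, 0.0, 0.0]
contact_force: [2.0, 2.7, 2.2]
opening: 0.0002
finger_force: 1.5
```

Request:
{"fn": "carry_out", "kwargs": {"steps": [[[0,6,0],[0,0,0],0],[[0,12,0],[0,0,0],0],[[0,18,0],[0,0,0],0],[[0,23,1],[0,0,0],0],[[0,26,1],[0,0,0],0],[[0,26,1],[0,0,0],0]]}}

```text
time: 17.58
ee_pos: [0.4919, 0.0501, 0.1605]
ee_rot: [0.993, -0.119, -0.001, 0.0]
contact_force: [0.5, 3.6, -0.9]
opening: 0.0005
finger_force: 1.0
```

```bash
python3 - <<'E'
from where import *
from ang import *
from plant import viewer
c=[viewer.capture(n) for n in ("side","wrist")]
print(drum(c,315,387))
for x in c: print(drum([x],325,387))
E
```

```text
t 17.575 pos [0.4919 0.0501 0.1605] F [ 0.5  3.6 -0.9] open 0.001
mixer: fwd -0.1 lat(right+) 14.4 h 20.5 mm
turn to square (tool rotvec deg) [ 0.1  0.1 -0.2]
(351.5, 5.77, [(352.0, 5.77), (352.5, 5.75), (351.5, 5.71), (353.0, 5.7), (350.0, 5.68), (351.0, 5.67)])
(352.3, 2.76, [(353.0, 2.76), (352.5, 2.75), (352.0, 2.72), (353.5, 2.69), (351.5, 2.68), (354.0, 2.66)])
(350.5, 3.22, [(349.5, 3.22), (350.0, 3.14), (350.5, 3.06), (352.0, 3.05), (351.5, 3.03), (351.0, 3.02)])
```

Request:
{"fn": "carry_out", "kwargs": {"steps": [[[0,3,0],[0,0,0],0],[[0,6,0],[0,0,0],0],[[0,9,1],[0,0,0],0],[[0,9,1],[0,0,0],0],[[0,5,0],[0,0,0],0],[[0,0,0],[0,0,0],0],[[0,0,-25],[0,0,0],0],[[0,0,-60],[0,0,0],0],[[0,0,-85],[0,0,0],0],[[0,0,-85],[0,0,0],0]]}}

```text
time: 18.92
ee_pos: [0.4936, 0.0507, 0.247]
ee_rot: [0.993, -0.119, 0.002, -0.0]
contact_force: [0.0, 0.0, -0.7]
opening: -0.0001
finger_force: 0.0
```

```bash
python3 - <<'E'
from where import *
from ang import *
from plant import viewer
c=[viewer.capture(n) for n in ("side","wrist")]
print(drum(c,330,387))
for x in c: print(drum([x],330,387))
E
```

```text
t 18.925 pos [0.4936 0.0507 0.247 ] F [ 0.   0.  -0.7] open -0.0
mixer: fwd 1.4 lat(right+) 13.4 h 107.0 mm
turn to square (tool rotvec deg) [-0.  -0.2 -0.2]
(356.8, 6.96, [(357.5, 6.96), (355.5, 6.94), (358.0, 6.91), (358.5, 6.91), (357.0, 6.9), (355.0, 6.9)])
(357.6, 3.34, [(355.5, 3.34), (355.0, 3.33), (354.0, 3.31), (358.0, 3.31), (358.5, 3.31), (357.5, 3.29)])
(356.8, 3.71, [(357.0, 3.71), (356.0, 3.68), (357.5, 3.67), (356.5, 3.65), (359.0, 3.62), (355.5, 3.61)])
```

Request:
{"fn": "carry_out", "kwargs": {"steps": [[[0,-30,-30],[0,0,0],0],[[0,-60,-50],[0,0,0],0],[[0,-90,-50],[0,0,0],0],[[0,-120,-50],[0,0,0],0],[[0,-150,-50],[0,0,0],0],[[0,-150,-50],[0,0,0],0]]}}

```text
time: 19.77
ee_pos: [0.527, 0.1988, 0.2938]
ee_rot: [0.993, -0.117, -0.001, 0.0]
contact_force: [-0.6, 0.1, -0.7]
opening: 0.0004
finger_force: 0.0
```

```bash
python3 - <<'E'
from ang import *
from plant import viewer
c=[viewer.capture(n) for n in ("side","top","wrist")]
print(drum(c,330,387))
for x in c: print(drum([x],330,387))
a=cv2.resize(c[0]["color"][150:270,220:320,::-1],None,fx=4,fy=4,interpolation=3); b=cv2.resize(c[1]["color"][170:290,210:310,::-1],None,fx=4,fy=4,interpolation=3)
cv2.imwrite('pics/h.png',np.hstack([a,b]))
for d in (353,357,360):
  for k in range(5):
    P=w(p,ball(np.radians(d),k)); print(d,k,((proj(c[0],P)[0]-[220,150])*4).round(),((proj(c[1],P)[0]-[210,170])*4).round()+[400,0])
E
```

```text
(357.0, 9.88, [(356.0, 9.88), (359.0, 9.87), (355.5, 9.62), (357.5, 9.49), (359.5, 9.45), (358.0, 9.45)])
(357.2, 3.4, [(356.0, 3.4), (355.5, 3.36), (355.0, 3.33), (357.5, 3.32), (354.0, 3.31), (358.0, 3.31)])
(358.0, 3.04, [(359.0, 3.04), (357.0, 2.92), (359.5, 2.9), (357.5, 2.9), (358.0, 2.9), (356.5, 2.83)])
(355.7, 3.76, [(356.0, 3.76), (355.5, 3.64), (355.0, 3.57), (359.0, 3.56), (354.5, 3.5), (354.0, 3.42)])
353 0 [103. 144.] [687. 265.]
353 1 [103. 374.] [769. 300.]
353 2 [115. 379.] [634. 276.]
353 3 [123. 189.] [468. 229.]
353 4 [117.  42.] [478. 216.]
357 0 [102. 157.] [698. 269.]
357 1 [103. 382.] [766. 300.]
357 2 [116. 371.] [623. 274.]
357 3 [123. 177.] [463. 227.]
357 4 [116.  40.] [487. 218.]
360 0 [102. 167.] [706. 271.]
360 1 [103. 388.] [763. 300.]
360 2 [117. 365.] [616. 272.]
360 3 [123. 169.] [459. 226.]
360 4 [115.  39.] [493. 219.]
```

View pics/h.png

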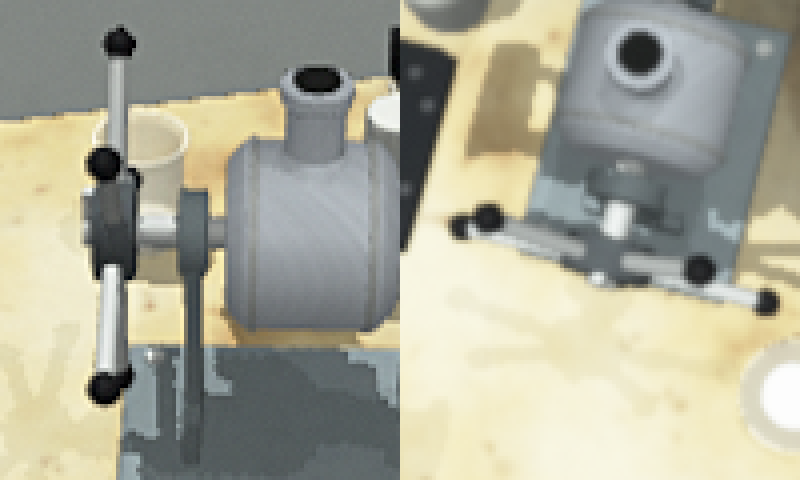

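The picture shows the neck upright, with its bung at (318,78) in the side crop and the balls where they should be for about 357.5°. That is about 2.5° off vertical, inside the 7° tolerance, and the arm is clear.

```bash
python3 -c "
from plant import order
print(order.close_job())"
```

```text
the job is handed in; nothing more can be done
None
```

I handed the job in with the neck measured about 2.5° off straight up (7° allowed) and the arm clear; the glassware and bottle looked undisturbed, though I didn't re-measure them, but an early push that missed its line read about 38 N at the wrist, which may have broken the 35 N limit on the wheel, and the hand-in returned no verdict.

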